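# Fold down the hanger arm and hang up the ear defenders

## Robot

A 7-joint arm with a two-finger parallel gripper is mounted at the origin on a cart in front of the work surface, level with it; the furniture and walls round the work are solid. World frame = base frame: x ahead of the robot, y to its left, z up, the work surface at z = 0. Lengths are in mm, angles in rad, forces in N, time in s.
With the tool pointing down it reaches from about 350 to 775 mm from the base axis. Payload 3.1 kg.
Tool frame: the origin (TCP) lies between the finger pads; the fingertips stand 17 mm ahead of it and the grasp point (between the pads) lies 2 mm behind it; z points along the fingers, y is the line along which they close (so a half turn about z gives the same grasp; the last joint's range is limited). The gripper opens to 85 mm and grips with 20 to 120 N. Pads are 22 mm wide; open, the fingers measure 114 mm over their backs; the gripper's body (76 mm by 85 mm) begins 54 mm behind the grasp point. The pads swing forward as they close: fully open they stand 13 mm farther back than shut.
Start: joints at [1.235, 0.311, 0.014, 1.512, -0.004, 1.319, -0.027], TCP at [159.308, -526.439, 248.304] pointing down, gripper open.
Joint ranges: [-2.7, 2.7], [-0.3, 1.91], [-1.27, 1.3], [0.12, 2.57], [-1.44, 4.58], [0.2, 2.03], [-3.05, 3.05]. Speed limits (rad/s): [2.79, 2.79, 3.14, 3.14, 3.14, 3.14, 3.14].

## Interface

Orientations are given as a unit quaternion [x, y, z, w].
In Python, from station import sense, grab_frame, finish_job gives the robot as it stands. The module is installed in compiled form; this text tells all that it offers.
- The arm moves only by the shell command python3 -m inch 'ROWS'. ROWS is JSON, a list that holds one entry, the list of rows, each a list of 7 numbers: the shift along the world's x, y, z in mm, then the turn, a rotation vector about the world's x, y, z in rad, then the finger opening in mm, from 0 to 85.4. In form: [[[dx, dy, dz, ax, ay, az, grip], ...]]. A call has 1 to 10 rows; each row is the pose to reach, as a shift and turn from the pose commanded when the call began; what a row does not reach only later rows make up. A row lasts 1/8 s, in which the tool goes at most 62.5 mm and 10.7 degrees, less where a joint would pass 70% of its speed; a pose out of reach is approached as far as the arm can. A call with a gripper value outside its range is refused whole. The fingers move at their own pace and stop on an object; the grip force is fixed at half the most. Time passes only in rows, so rows that repeat a pose let the fingers close. It gives the time, the measured TCP pose, the force, the opening and the grip force at its end, in the units of the state.
- sense(): the state, without advancing time (a new reading comes with each control period).
- grab_frame(name): name is "scene" or "top" or "wrist"; returns a dict with "img" (480x640x3 uint8, red, green, blue), "range_z" (480x640 float32, mm along the optical axis (not along the pixel's ray), 0 where there is no reading), "camera_matrix" (3x3 intrinsics, pixels), "world_to_cam" (4x4, takes a point from world to camera coordinates). Camera axes: x right, y down, z forward; pixel columns grow to the right and rows downward; lengths in mm; the calibration is good to about 2 mm. A picture is of the moment at which its call begins.
- finish_job(): hands the job in; it is judged then, once.
The state is a dict: "t": time; "qpos": joint angles; "qd": joint speeds; "tau": joint torques, N m; "tcp_pos": TCP position; "tool_rot": TCP orientation; "contact_force": force on the tool from outside, world axes, zero at the start; "torque": the same for the moment, N m; "finger_gap": opening from 0.0 (shut) to 1.0 (fully open); "grasp_force": force on a finger pad.
Only numpy, scipy, OpenCV 4.12 (cv2) and the standard library are available. Lean on these libraries where they do the work, as an engineer would, in place of code of your own. Each camera call takes 0.05 s, during which the arm holds its last target. There are 200 camera calls.

## Task

The drilling is done: put the ear defenders away. Fold the arm of the blue hanger stand all the way down until it lies level on its stop, then hang the ear defenders on it by the headband, one cup on each side of the arm, and let go so that they hang freely. Leave the spray can, the G-clamp and the grey foil roll near them where they are.

Things in the scene. Friction and masses are not known exactly. Their poses are not given: they have to be found in the camera images.
- hanger: Blue hanger stand fixed to the worktop: base plate 210 x 130 x 12 mm; 30 mm square upright with its axis at x = +60 mm, carrying a dark steel fork (40 mm wide, top at 215 mm) that holds the fold-down arm. Origin: centre of the base plate's underside; z up; the arm folds down to the stand's -x. Its yaw varies.
- fold_arm (a joint): Hinge of the hanger's arm, rad. 0 = arm upright, growing as the arm folds forward and down towards the stand's -x; 1.571 = level, on its stop. The hinge is stiff with friction (about 0.15 N m): the arm stays where it is left and needs about 1.5 N at the knob. It turns about the stand's y axis through hinge_axis.
- hinge_axis (a point): Axis of the arm's hinge, 190 mm above the worktop, at (60, 0, 190) mm in the stand's frame. Its axes are the stand's.
- bar_knob (a point): Centre of the red knob at the arm's free end, 128 mm from the hinge axis. The knob is a round cap, 32 mm in diameter and 19 mm long (119 to 138 mm from the hinge axis), round about the arm's length. It can be pinched across the stand's y from above and turns between the fingers as the arm swings.
- bar_rest (a point): Spot on the arm's round bar (18 mm diameter, black sleeve) where the headband belongs, 72 mm from the hinge axis, on the side that is the top when the arm is level (then 199 mm high). Axes turn with the arm: z along it to the knob, y the stand's y, x up when level. The bar is free from 20 mm (fork) to 119 mm (knob) from the hinge axis; the knob's rim stands 7 mm above the bar.
- ear_defenders: Ear defenders, orange cups, standing on the cups with the headband up; rigid, 0.26 kg (varies). 178 mm across (y); cups 72 mm (x) by 92 mm high, 80 mm gap between the cushions; 162 mm high in all. The headband arches in the y-z plane; its padded top is 34 mm wide (x), 12 mm thick, level over the middle 15 mm. Origin: midway between the cups, level with their undersides; z up.
- band_under (a point): Underside of the headband at its top middle, 150 mm above the cups' undersides: the point that comes to lie on the hanger's bar. Its axes are those of the ear defenders.
- spray_can: Grey and white spray can, 48 mm in diameter, 136 mm high, standing; not to be disturbed. Origin: centre of its underside.
- g_clamp: Black G-clamp lying flat, 159 x 95 x 26 mm; not to be disturbed. Origin: centre of its underside.
- foil_roll: Grey roll standing on end, 55 mm in diameter, 50 mm high; not to be disturbed. Origin: centre of its underside.

How it is judged:
By the outcome, as a careful person would: the job done as asked, in the order asked, and still so for the second after the job is handed in, with the robot touching nothing.
It also fails if it takes over 54 s, if anything falls off the work surface, if the arm or the gripper's body presses on something with over 40 N, if the wrist force passes 120 N, or if a joint passes its speed limit or range.

## Working session

There is one attempt and no reset: what is moved stays moved. The work goes in short steps, Python scripts to look and compute and a shell command to move; the robot and the scene stay as the last step left them, time stands still between calls to the robot, and variables do not carry over. Pictures are saved under pics/ and viewed, at most 11 in all, crops included, and the job is handed in when it is done.

```bash
mkdir -p pics
cat > h.py <<'E'
import numpy as np,cv2
from station import sense,grab_frame
def grab(n,f):
    d=grab_frame(n); cv2.imwrite('pics/'+f+'.png',d['img'][:,:,::-1]); np.savez('pics/'+f+'.npz',**d); return d
def load(f): return dict(np.load('pics/'+f+'.npz'))
def cloud(d):
    z=d['range_z'];K=d['camera_matrix'];v,u=np.mgrid[0:480,0:640]
    p=np.stack([(u-K[0,2])/K[0,0]*z,(v-K[1,2])/K[1,1]*z,z],-1)
    T=np.linalg.inv(d['world_to_cam']); w=p@T[:3,:3].T+T[:3,3]; w[z==0]=np.nan; return w
E
python3 - <<'E'
from h import *
grab('scene','s0');grab('top','t0');s=sense()
print({k:np.round(v,3) for k,v in s.items()})
E
```

```text
{'t': np.float64(0.1), 'qpos': array([ 1.235,  0.312,  0.014,  1.513, -0.004,  1.319, -0.027]), 'qd': array([-0.001, -0.001, -0.001, -0.003, -0.003,  0.003, -0.   ]), 'tau': array([ 1.0000e-03, -3.8086e+01,  1.4700e-01, -2.3124e+01,  1.2000e-02,
        8.0000e-03, -0.0000e+00]), 'tcp_pos': array([ 159.11 , -525.816,  247.339]), 'tool_rot': array([ 0.989,  0.146, -0.   , -0.001]), 'contact_force': array([ 0.562,  0.024, -0.465]), 'torque': array([-0.033,  0.028,  0.008]), 'grasp_force': np.float64(0.0), 'finger_gap': np.float64(1.003)}
```

View pics/s0.png

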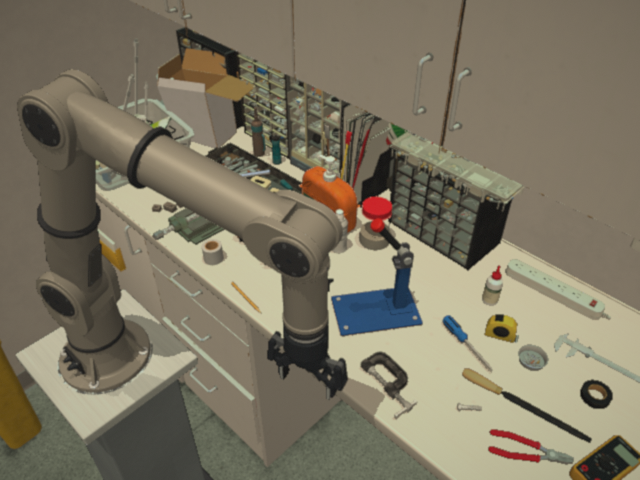

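View pics/t0.png

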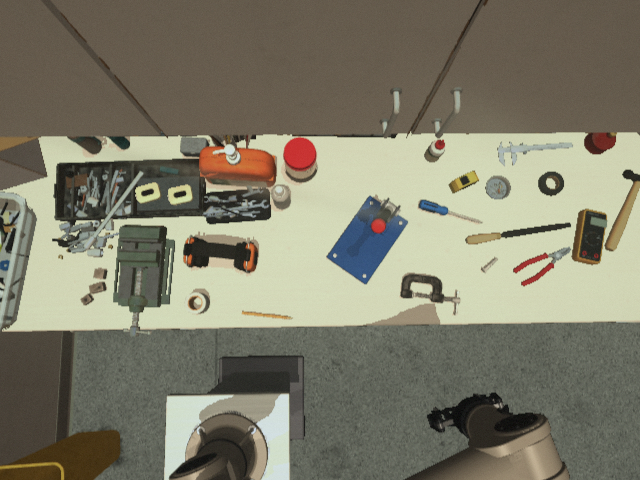

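The scene view shows the hanger with its arm partly folded. In the top view the red knob is at (378,227), the blue plate around (367,240), the ear defenders at (220,253) with cups at (190,251) and (252,258). The can is at (281,193), the foil roll at (198,301) and the clamp at (425,290).

Run:
```python
from h import *
d=load('t0');w=cloud(d);im=d['img'];hsv=cv2.cvtColor(im,cv2.COLOR_RGB2HSV)
v,u=np.mgrid[0:480,0:640]
def box(a,b,c,e): return (u>a)&(u<b)&(v>c)&(v<e)
R=lambda x:np.round(x,1).tolist()
blue=box(320,415,190,290)&(hsv[...,0]>100)&(hsv[...,0]<125)&(hsv[...,1]>120)&(w[...,2]<30)
p=w[blue];print('plate z',R(np.median(p[:,2])))
r=cv2.minAreaRect(p[:,:2].astype(np.float32));print('plate',r);print(R(cv2.boxPoints(r)))
red=box(365,395,210,242)&((hsv[...,0]<8)|(hsv[...,0]>172))&(hsv[...,1]>150)
p=w[red];print('knob',red.sum(),R(p.mean(0)),R(p.min(0)),R(p.max(0)))
hi=box(360,420,180,240)&(w[...,2]>180); p=w[hi]; print('high',R(p.mean(0)),R(np.nanmax(p,0)))
s=load('s0');ws=cloud(s);hs=cv2.cvtColor(s['img'],cv2.COLOR_RGB2HSV)
red=box(366,390,215,236)&((hs[...,0]<8)|(hs[...,0]>172))&(hs[...,1]>150)
p=ws[red];print('knob scene',red.sum(),R(np.median(p,0)),R(p.min(0)),R(p.max(0)))
e=box(175,270,225,285)&(w[...,2]>15);p=w[e];r=cv2.minAreaRect(p[p[:,2]<100][:,:2].astype(np.float32));print('cups',r,R(cv2.boxPoints(r)))
b=p[p[:,2]>140];r=cv2.minAreaRect(b[:,:2].astype(np.float32));print('band',len(b),r,R(np.nanmax(p,0)),R(np.median(b,0)))
for n,(a) in dict(can=(268,292,180,212),foil=(184,212,286,316),clamp=(395,465,268,318)).items():
    q=w[box(*a)];q=q[q[:,2]>12];print(n,R(np.median(q,0)),R(q.min(0)),R(q.max(0)))
for n,(a) in dict(tools=(203,272,185,225),orange=(198,280,140,190),vise=(110,176,222,335)).items():
    q=w[box(*a)];q=q[q[:,2]>5];print(n,R(q.min(0)),R(q.max(0)))
c=np.concatenate
im=np.hstack([cv2.resize(s['img'][170:350,320:440],None,fx=3,fy=3),cv2.resize(d['img'][180:300,170:300],(440,406)).copy() if 0 else cv2.resize(d['img'][185:320,165:300],(540,540))[:, :430]])
cv2.imwrite('pics/c0.png',im[:,:,::-1])
```

```text
plate z 11.8
plate ((551.6168212890625, -373.11505126953125), (125.67909240722656, 205.68441772460938), 54.168556213378906)
[[431.5, -363.8999938964844], [598.2000122070312, -484.29998779296875], [671.7999877929688, -382.3999938964844], [505.0, -262.0]]
knob 153 [nan, nan, nan] [nan, nan, nan] [nan, nan, nan]
high [571.7, -386.2, 250.8] [623.8, -349.6, 311.0]
knob scene 217 [537.2, -365.2, 296.9] [520.1, -383.4, 107.5] [761.5, -192.3, 310.4]
cups ((511.3056945800781, 13.5174560546875), (180.97158813476562, 78.96448516845703), 83.61637878417969) [[462.0, -72.0], [540.5, -80.80000305175781], [560.5999755859375, 99.0999984741211], [482.1000061035156, 107.80000305175781]]
band 655 ((511.5046691894531, 14.538799285888672), (117.36206817626953, 34.38927459716797), 83.69779205322266) [558.9, 105.3, 167.0] [510.8, 11.1, 157.5]
can [654.9, -143.0, 100.3] [640.2, -164.4, 12.2] [711.4, -107.1, 142.5]
foil [388.4, 75.9, 48.4] [362.8, 51.6, 12.8] [414.6, 104.9, 56.1]
clamp [411.6, -531.9, 18.8] [347.6, -615.1, 12.0] [455.0, -458.1, 30.0]
tools [597.7, -120.2, 5.0] [704.8, 70.2, 100.4]
orange [661.5, -143.2, 5.0] [834.0, 84.4, 221.8]
vise [309.6, 145.3, 5.0] [604.2, 319.4, 82.9]
```

View pics/c0.png

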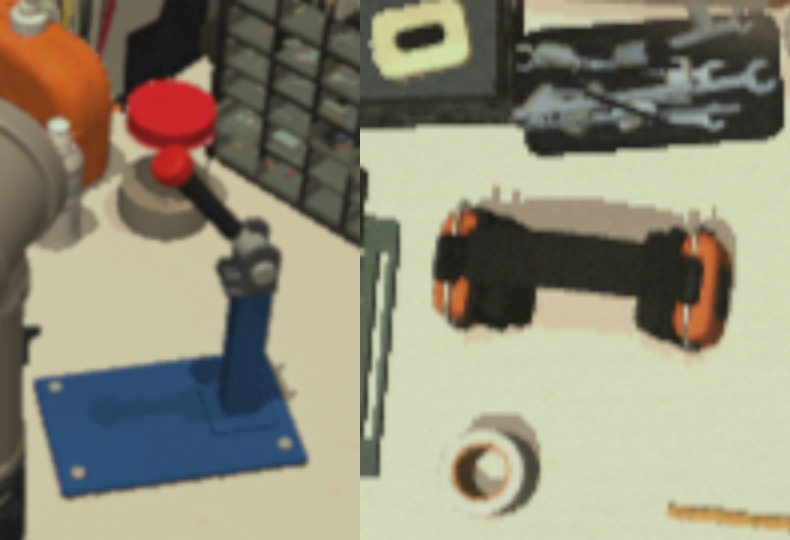

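Run:
```python
from h import *
R=lambda x:np.round(x,1).tolist()
a=np.arctan2(-120.4,166.7);X=np.array([np.cos(a),np.sin(a)]);Y=np.array([-X[1],X[0]]);C=np.array([551.6,-373.1])
v,u=np.mgrid[0:480,0:640]
for f,b in(('s0',(360,400,205,240)),('t0',(360,400,205,245))):
    d=load(f);w=cloud(d);h=cv2.cvtColor(d['img'],cv2.COLOR_RGB2HSV)
    m=(u>b[0])&(u<b[1])&(v>b[2])&(v<b[3])&((h[...,0]<8)|(h[...,0]>172))&(h[...,1]>130)&(w[...,2]>240)&(w[...,0]<600)
    p=w[m];print(f,len(p),'stand x,y,z',[R([np.percentile(q,k) for k in(2,50,98)]) for q in((p[:,:2]-C)@X,(p[:,:2]-C)@Y,p[:,2])])
    print(R(p.mean(0)))
    m=(w[...,2]>195)&(w[...,2]<218)&(np.hypot(w[...,0]-600,w[...,1]+408)<40); p=w[m]
    print('fork',len(p),R([(p[:,:2]-C)@X@np.ones(len(p))/len(p),((p[:,:2]-C)@Y).mean()]))
d=load('t0');w=cloud(d);e=np.deg2rad(-6.4);ex=np.array([np.cos(e),np.sin(e)]);ey=np.array([-ex[1],ex[0]])
m=(u>175)&(u<270)&(v>225)&(v<285)&(w[...,2]>110);p=w[m];q=p[:,:2]-[511.5,14.5];x=q@ex;y=q@ey
for k in range(-70,71,10):
    s=abs(y-k)<5; print(k,s.sum(),R([np.percentile(p[s,2],80),x[s].min(),x[s].max()]) if s.sum() else '')
```

```text
s0 163 stand x,y,z [[-30.5, -17.0, -2.1], [-19.2, -9.7, 8.2], [282.9, 299.4, 308.8]]
[533.4, -369.6, 299.0]
fork 187 [56.6, -8.5]
t0 163 stand x,y,z [[-27.3, -15.4, -1.8], [-13.4, 0.2, 13.8], [292.0, 302.3, 309.1]]
[539.2, -364.1, 301.8]
fork 161 [60.4, 1.1]
-70 56 [128.9, -12.6, 13.0]
-60 51 [139.6, -13.0, 12.4]
-50 65 [150.1, -16.6, 16.2]
-40 65 [156.1, -17.1, 17.2]
-30 64 [159.9, -16.9, 16.2]
-20 65 [161.1, -17.0, 16.4]
-10 58 [163.2, -16.8, 15.2]
0 61 [163.3, -17.2, 16.9]
10 58 [162.2, -16.0, 15.8]
20 56 [161.6, -16.9, 14.8]
30 57 [158.7, -17.3, 17.1]
40 56 [155.4, -17.2, 16.1]
50 43 [150.3, -16.3, 16.0]
60 36 [138.8, -13.2, 11.7]
70 22 [128.7, -15.0, 11.7]
```

```bash
python3 -m inch '[[[0,0,60,0,0,-0.15,85],[40,17,122,0,0,-0.3,85],[95,41,122,0,0,-0.45,85],[150,64,122,0,0,-0.6,85],[205,88,122,0,0,-0.75,85],[260,111,122,0,0,-0.918,85],[315,135,122,0,0,-0.918,85],[379,163,122,0,0,-0.918,85],[379,163,122,0,0,-0.918,85],[379,163,122,0,0,-0.918,85]]]'
python3 - <<'E'
from h import *
s=sense();print(s['tcp_pos'],s['tool_rot'],s['qpos'],s['t'])
grab('wrist','w1')
E
```

```text
t: 1.35
tcp_pos: [538.4, -363.2, 369.1]
tool_rot: [0.952, -0.307, -0.001, 0.0]
contact_force: [-0.5, -1.1, 0.2]
finger_gap: 0.993
grasp_force: 0.0
[ 538.40161798 -363.20428528  369.14776348] [ 9.51865091e-01 -3.06515122e-01 -1.14859208e-03  9.92832640e-05] [ 0.57683674  0.52214182 -0.01975025  0.91129637  0.01071069  1.71040902
 -1.63267041] 1.35
```

View pics/w1.png

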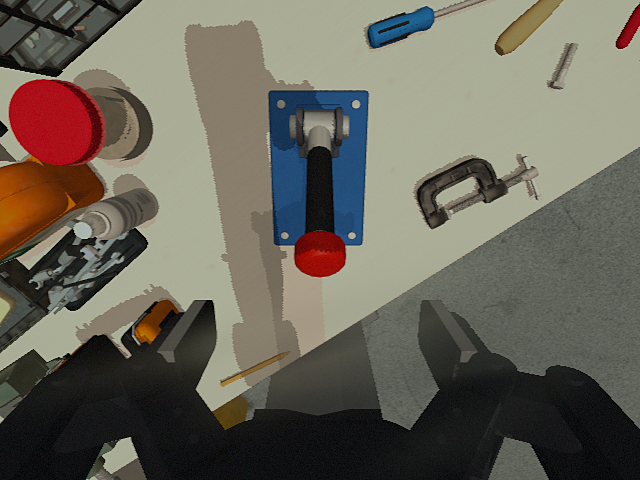

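The wrist view shows the knob at (320,253), between fingers at (205,330) and (430,330), so it is centred. The arm points straight along the stand axis.

```bash
python3 -m inch '[[[0,0,-40,0,0,0,85],[0,0,-79,0,0,0,85],[0,0,-79,0,0,0,85],[0,0,-79,0,0,0,20],[0,0,-79,0,0,0,20],[0,0,-79,0,0,0,20],[0,0,-79,0,0,0,20],[0,0,-79,0,0,0,20]]]'
python3 - <<'E'
import numpy as np
a=np.arctan2(-120.4,166.7);X=np.array([np.cos(a),np.sin(a)])
t=np.linspace(.64,1.571,10)
for k in t[1:]:
    print(np.round([*(-X*128*(np.sin(k)-np.sin(.64))),128*(np.cos(k)-np.cos(.64))],1))
E
```

```text
t: 2.4
tcp_pos: [537.6, -364.5, 293.1]
tool_rot: [0.952, -0.308, 0.0, 0.001]
contact_force: [-2.4, 0.1, 6.3]
finger_gap: 0.343
grasp_force: 58.8
[-8.3  6.  -8.4]
[-15.8  11.4 -17.9]
[-22.5  16.2 -28.2]
[-28.2  20.4 -39.4]
[-33.   23.9 -51.2]
[-36.8  26.6 -63.6]
[-39.6  28.6 -76.4]
[-41.2  29.8 -89.5]
[ -41.8   30.2 -102.7]
```

```bash
python3 -m inch '[[[-8,6,-8,0,0,0,20],[-16,11,-18,0,0,0,20],[-22,16,-28,0,0,0,20],[-28,20,-39,0,0,0,20],[-33,24,-51,0,0,0,20],[-37,27,-64,0,0,0,20],[-40,29,-76,0,0,0,20],[-41,30,-90,0,0,0,20],[-42,30,-103,0,0,0,20],[-42,30,-106,0,0,0,20]]]'
```

```text
t: 3.65
tcp_pos: [495.4, -334.1, 187.9]
tool_rot: [0.952, -0.307, -0.0, 0.001]
contact_force: [-11.4, 3.3, 22.7]
finger_gap: 0.341
grasp_force: 62.8
```

```bash
python3 -m inch '[[[0,0,0,0,0,0,85],[0,0,0,0,0,0,85],[0,0,0,0,0,0,85],[0,0,0,0,0,0,85],[0,0,60,0,0,0,85],[0,0,120,0,0,0,85],[0,0,150,0,0,0,85],[0,0,150,0,0,0,85]]]'
python3 - <<'E'
from h import *
d=grab('wrist','w2');w=cloud(d)
grab('scene','s2')
h=cv2.cvtColor(d['img'],cv2.COLOR_RGB2HSV)
a=np.arctan2(-120.4,166.7);X=np.array([np.cos(a),np.sin(a)]);Y=np.array([-X[1],X[0]])
q=w[...,:2]-[600.3,-408.3];l=-(q@X);y=q@Y
for k in range(15,145,10):
    m=(abs(l-k)<5)&(abs(y)<20)&(w[...,2]>150); 
    if m.sum(): print(k,m.sum(),np.percentile(w[m][:,2],95).round(1),y[m].mean().round(1))
cv2.imwrite('pics/c2.png',cv2.resize(load('s2')['img'][170:350,320:440],None,fx=3,fy=3)[:,:,::-1])
E
```

```text
t: 4.65
tcp_pos: [497.7, -334.1, 338.6]
tool_rot: [0.952, -0.307, 0.004, 0.001]
contact_force: [0.3, -0.7, -1.0]
finger_gap: 0.994
grasp_force: 0.0
15 833 207.1 -1.5
25 570 198.8 -1.5
35 370 199.2 -1.5
45 362 199.2 -1.5
55 379 199.3 -1.5
65 336 199.3 -1.4
75 322 199.3 -1.5
85 313 199.4 -1.5
95 316 199.4 -1.5
105 4114 419.4 0.5
115 10096 411.8 -0.3
125 493 205.6 -1.4
135 173 205.1 -1.4
```

View pics/w2.png

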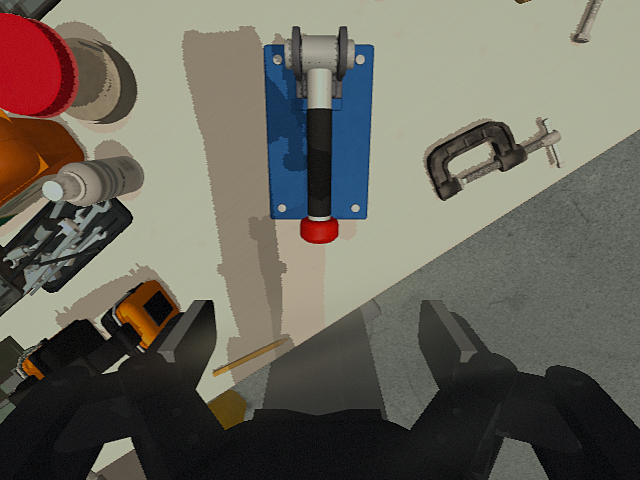

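The arm is level: in the wrist view the bar runs vertically from (320,60) to the knob at (320,230), with its top at 199.3 mm all along. Next, the ear defenders.

```bash
python3 -m inch '[[[1,35,0,0,0,0.18,70],[2,70,-10,0,0,0.36,70],[4,105,-20,0,0,0.54,70],[5,140,-30,0,0,0.72,70],[6,175,-30,0,0,0.9,70],[8,210,-30,0,0,1.08,70],[9,245,-30,0,0,1.26,70],[10,280,-30,0,0,1.44,70],[12,321,-30,0,0,1.62,70],[12,321,-30,0,0,1.8,70]]]' && python3 -m inch '[[[0,0,0,0,0,0.18,70],[0,0,0,0,0,0.28,70],[0,0,0,0,0,0.28,70],[0,0,0,0,0,0.28,70]]]'
python3 - <<'E'
from h import *
s=sense();print(s['tcp_pos'],s['tool_rot'],s['qpos'])
d=grab('wrist','w3');w=cloud(d)
m=(w[...,2]>153)&(w[...,2]<172);p=w[m][:,:2].astype(np.float32);print(m.sum(),cv2.minAreaRect(p))
x,y,ww,tt=*s['tool_rot'][:2],0,0
print('tool y deg',np.degrees(2*np.arctan2(y,x))-90)
E
```

```text
t: 6.0
tcp_pos: [507.0, -7.2, 303.4]
tool_rot: [0.828, 0.561, -0.001, -0.002]
contact_force: [0.7, -1.3, -0.4]
finger_gap: 0.82
grasp_force: 0.0
t: 6.5
tcp_pos: [507.8, -12.5, 304.2]
tool_rot: [0.747, 0.665, -0.001, -0.001]
contact_force: [-0.1, -1.0, 0.4]
finger_gap: 0.818
grasp_force: 0.0
[507.75462314 -12.50058141 304.18024245] [ 7.47013077e-01  6.64808453e-01 -7.38296928e-04 -7.99304358e-04] [ 0.38962995  0.23641821 -0.49584541  1.50083464  0.11229182  1.43493842
 -0.22633306]
5768 ((623.3283081054688, -1.1625137329101562), (84.66026306152344, 264.54071044921875), 82.84369659423828)
tool y deg -6.664675420021865
```

View pics/w3.png

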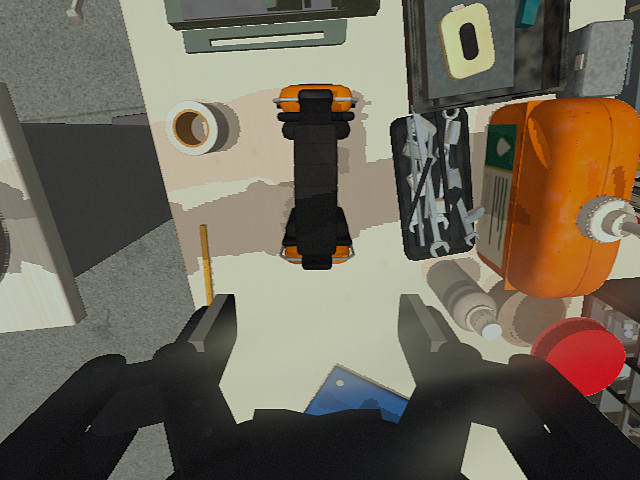

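The wrist view shows the headband running along column 316, between fingers at columns 225 and 405 and squared to them; the roll is at (192,128).

```bash
python3 -m inch '[[[0,0,-55,0,0,0,70],[0,0,-105,0,0,0,70],[0,0,-140,0,0,0,70],[0,0,-152,0,0,0,70],[0,0,-152,0,0,0,70],[0,0,-152,0,0,0,22],[0,0,-152,0,0,0,22],[0,0,-152,0,0,0,22],[0,0,-152,0,0,0,22],[0,0,-152,0,0,0,22]]]'
```

```text
t: 7.8
tcp_pos: [509.2, -12.4, 155.0]
tool_rot: [0.747, 0.665, 0.001, 0.001]
contact_force: [-1.5, -0.3, 6.1]
finger_gap: 0.381
grasp_force: 59.7
```

```bash
python3 -m inch '[[[0,0,10,0,0,0,22],[0,0,30,0,0,0,22],[0,0,55,0,0,0,22],[0,0,80,0,0,0,22],[0,0,85,0,0,0,22],[0,0,85,0,0,0,22]]]'
python3 - <<'E'
from h import *
s=sense();print(s['tcp_pos'],s['tool_rot'],s['contact_force'],s['torque'],s['t'])
d=grab('top','t4');w=cloud(d);grab('scene','s4')
e=np.deg2rad(-6.4);ex=np.array([np.cos(e),np.sin(e)]);ey=np.array([-ex[1],ex[0]])
q=w[...,:2]-[511.5,14.5];x=q@ex;y=q@ey
for k in range(-80,81,10):
    m=(abs(y-k)<5)&(abs(x)<20)&(w[...,2]>180)&(w[...,2]<255)
    if m.sum(): print(k,m.sum(),np.percentile(w[m][:,2],[20,80]).round(1),np.round([x[m].min(),x[m].max()],1))
E
```

```text
t: 8.55
tcp_pos: [508.0, -12.5, 237.9]
tool_rot: [0.747, 0.665, -0.0, -0.0]
contact_force: [1.0, -0.3, -2.7]
finger_gap: 0.383
grasp_force: 60.1
[507.9953808  -12.51786689 237.85256891] [ 7.46561265e-01  6.65316600e-01 -2.75210395e-04 -1.52406351e-04] [ 1.03872871 -0.30332739 -2.68631428] [-0.04718827  0.09308092  0.02964637] 8.55
-80 59 [191.8 199.4] [-17.3  18.4]
-70 67 [201.8 212.3] [-19.3  13.2]
-60 63 [217.4 224.2] [-12.   13.9]
-50 75 [229.2 234.5] [-15.8  18.4]
-40 65 [234.6 238.7] [-19.3  18. ]
-30 3 [239.7 242.2] [-11.7  -6.7]
```

View pics/s4.png

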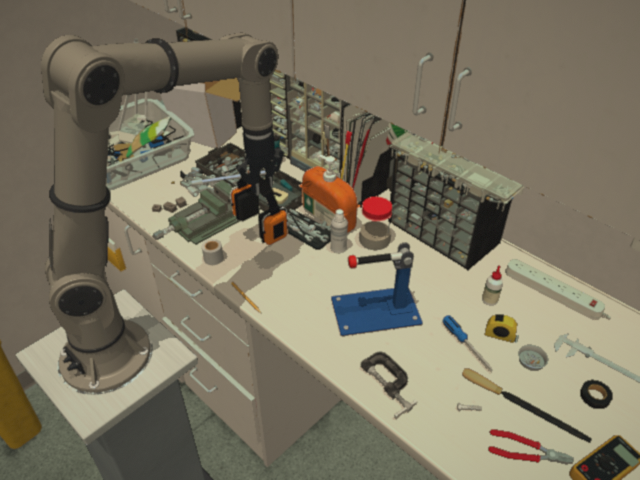

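The scene view shows the ear defenders lifted with the cups level at (243,203) and (273,227). The arm is folded level, with its knob at (352,262).

```bash
python3 -m inch '[[[-5,-20,0,0,0,-0.05,22],[-14,-55,0,0,0,-0.12,22],[-24,-90,0,0,0,-0.19,22],[-34,-130,0,0,0,-0.26,22],[-44,-170,0,0,0,-0.33,22],[-55,-210,0,0,0,-0.4,22],[-65,-250,0,0,0,-0.46,22],[-74,-285,0,0,0,-0.515,22],[-80,-306,0,0,0,-0.515,22],[-80,-306,0,0,0,-0.515,22]]]'
python3 - <<'E'
from h import *
s=sense();print(s['tcp_pos'],s['tool_rot'],s['contact_force'],s['torque'],s['t'])
q=s['tool_rot'];print('tool y deg',np.degrees(2*np.arctan2(q[1],q[0]))-90)
d=grab('top','t5')
cv2.imwrite('pics/c5.png',cv2.resize(d['img'][170:320,280:450],None,fx=3.5,fy=3.5)[:,:,::-1])
E
```

```text
t: 9.9
tcp_pos: [425.5, -321.9, 237.4]
tool_rot: [0.893, 0.45, -0.001, -0.0]
contact_force: [-0.4, 0.1, -2.3]
finger_gap: 0.385
grasp_force: 60.1
[ 425.47179007 -321.90019558  237.38823769] [ 8.93144423e-01  4.49767817e-01 -1.36782532e-03 -2.81178134e-04] [-0.38493557  0.0859407  -2.28097129] [-0.02515555  0.05886485  0.04274084] 9.9
tool y deg -36.54236707763944
```

View pics/c5.png

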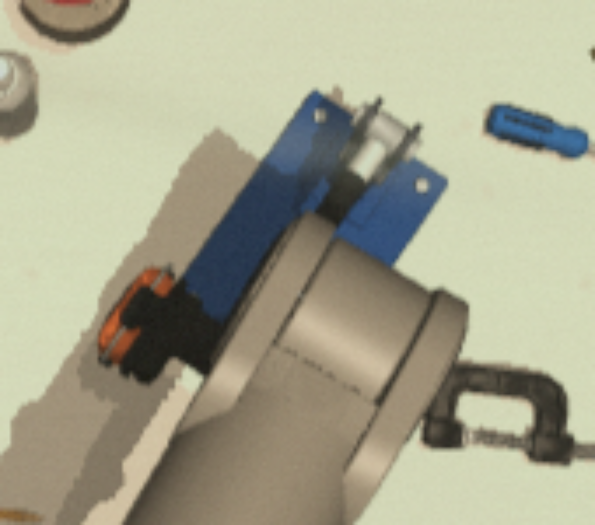

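The crop shows the left cup at (135,325), with the band square to the stand and clear of the knob end. I'll slide in along the arm.

```bash
python3 -m inch '[[[14,-10,0,0,0,0,22],[35,-25,0,0,0,0,22],[56,-40,0,0,0,0,22],[76,-55,0,0,0,0,22],[91,-66,0,0,0,0,22],[97,-70,0,0,0,0,22],[97,-70,0,0,0,0,22],[97,-70,0,0,0,0,22]]]'
python3 - <<'E'
from h import *
s=sense();print(s['tcp_pos'],s['contact_force'],s['t'])
q=s['tool_rot'];print('tool y deg',np.degrees(2*np.arctan2(q[1],q[0]))-90)
d=grab('scene','s6')
cv2.imwrite('pics/c6.png',cv2.resize(d['img'][170:350,300:450],None,fx=3.3,fy=3.3)[:,:,::-1])
E
```

```text
t: 10.95
tcp_pos: [524.9, -387.6, 238.5]
tool_rot: [0.891, 0.454, -0.0, -0.0]
contact_force: [-0.0, 0.5, -1.8]
finger_gap: 0.382
grasp_force: 60.3
[ 524.91716398 -387.58744251  238.45248967] [-0.03427735  0.50799311 -1.81924622] 10.95
tool y deg -36.057429355659096
```

View pics/c6.png

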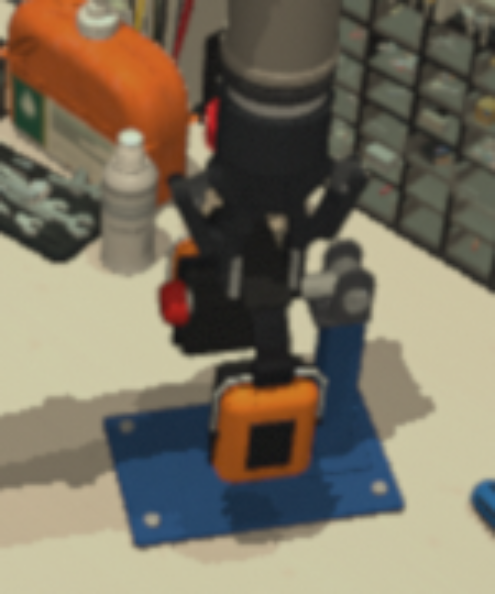

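The crop shows the near cup at (265,430) in front of the arm and the far cup behind it. The red knob at (175,300) is left of the band and the fork at (345,285) is right of it.

```bash
python3 -m inch '[[[0,-1,-8,0,0,0,22],[0,-1,-18,0,0,0,22],[0,-1,-26,0,0,0,22],[0,-1,-31,0,0,0,22],[0,-1,-33,0,0,0,22],[0,-1,-34,0,0,0,22],[0,-1,-34,0,0,0,22]]]'
```

```text
t: 11.88
tcp_pos: [525.5, -389.5, 204.6]
tool_rot: [0.891, 0.453, 0.0, 0.0]
contact_force: [0.2, 0.2, -2.9]
finger_gap: 0.385
grasp_force: 60.3
```

```bash
python3 -m inch '[[[0,0,-1,0,0,0,22],[0,0,-1,0,0,0,22],[0,0,-2,0,0,0,22],[0,0,-2,0,0,0,22]]]'
```

```text
t: 12.38
tcp_pos: [525.6, -389.6, 203.7]
tool_rot: [0.891, 0.453, 0.0, 0.001]
contact_force: [-2.3, 1.9, 5.1]
finger_gap: 0.382
grasp_force: 61.2
```

```bash
python3 -m inch '[[[0,0,1,0,0,0,36],[0,0,1,0,0,0,40],[0,0,1,0,0,0,46],[0,0,1,0,0,0,50],[0,0,1,0,0,0,50],[0,0,1,0,0,0,50],[0,0,1,0,0,0,50]]]'
python3 - <<'E'
from h import *
d=grab('scene','s7')
cv2.imwrite('pics/c7.png',cv2.resize(d['img'][170:350,300:450],None,fx=3.3,fy=3.3)[:,:,::-1])
E
```

```text
t: 13.25
tcp_pos: [525.3, -389.5, 203.3]
tool_rot: [0.891, 0.453, 0.0, 0.0]
contact_force: [-1.1, -0.0, 0.0]
finger_gap: 0.58
grasp_force: 0.0
```

View pics/c7.png

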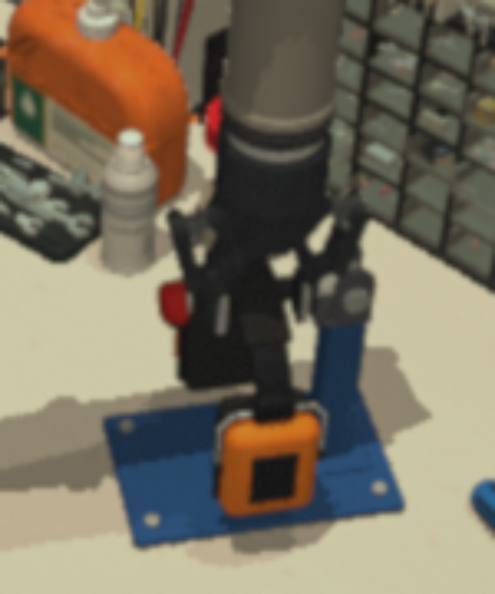

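The crop shows both fingers (220,310 and 305,300) clear of the band, the cup hanging at (268,465). I'll retreat straight up.

```bash
python3 -m inch '[[[0,0,8,0,0,0,50],[0,0,20,0,0,0,50],[0,0,40,0,0,0,50],[0,0,80,0,0,0,50],[0,0,130,0,0,0,50],[0,0,150,0,0,0,50],[0,0,150,0,0,0,50],[0,0,150,0,0,0,50],[0,0,150,0,0,0,50],[0,0,150,0,0,0,50]]]'
python3 - <<'E'
from h import *
a=grab('scene','s8');b=grab('wrist','w8')
cv2.imwrite('pics/c8.png',np.hstack([cv2.resize(a['img'][170:350,310:440],(361,500)),cv2.resize(b['img'],(420,315)).copy() if 0 else cv2.copyMakeBorder(cv2.resize(b['img'],(430,322)),0,178,0,0,0)])[:,:,::-1])
E
```

```text
t: 14.55
tcp_pos: [524.9, -389.3, 352.1]
tool_rot: [0.891, 0.453, -0.001, -0.001]
contact_force: [0.7, -0.0, -0.0]
finger_gap: 0.585
grasp_force: 0.0
```

View pics/c8.png

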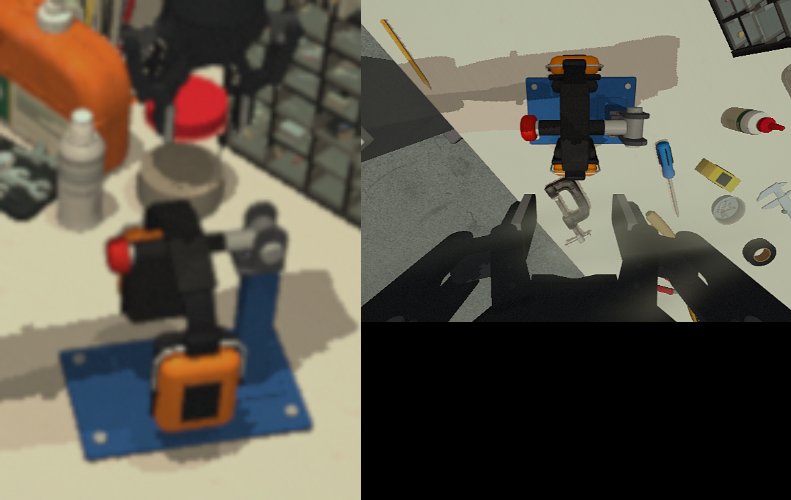

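The picture shows the ear defenders hanging on the level arm, with one cup on each side, the band between knob and fork, and the gripper clear. I'll let them settle, check that they are still, and hand in.

```bash
python3 -m inch '[[[0,0,20,0,0,0,50],[0,0,20,0,0,0,50],[0,0,20,0,0,0,50],[0,0,20,0,0,0,50],[0,0,20,0,0,0,50],[0,0,20,0,0,0,50],[0,0,20,0,0,0,50],[0,0,20,0,0,0,50]]]'
python3 - <<'E'
from h import *
from station import finish_job
a=load('s8')['img'].astype(int);b=grab('scene','s9')['img'].astype(int)
m=abs(a-b)[245:330,340:440].mean();print('diff',m)
print(finish_job() if m<4 else 'check')
E
```

```text
t: 15.65
tcp_pos: [525.3, -389.4, 373.3]
tool_rot: [0.891, 0.453, -0.0, 0.0]
contact_force: [-0.2, -0.2, -0.3]
finger_gap: 0.583
grasp_force: 0.0
diff 1.9964313725490197
the job is handed in; nothing more can be done
None
```

The hanger arm is folded level on its stop and the ear defenders hang freely on it, one cup on each side; the robot never went near the can, clamp or roll, and the job was handed in at about 16 s.

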